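Isolate the gas dryer and hold its bayonet lid at the purge mark

ROBOT

A 6-joint arm with a two-finger parallel gripper is mounted at the origin on a cart in front of the work surface, level with it; the furniture and walls round the work are solid. World frame = base frame: x ahead of the robot, y to its left, z up, the work surface at z = 0. Lengths are in m, angles in degrees, forces in N, time in s.
With the tool pointing down it reaches from about 0.375 to 0.9 m from the base axis. Payload 3.1 kg.
Tool frame: the origin (TCP) lies on the centre line of the jaws, within the pads' length; the fingertips stand 25 mm ahead of it and the grasp point (between the pads) lies 6 mm ahead of it; y points along the fingers, x is the direction in which the jaws open and shut, and the axes are right-handed (so a half turn about y gives the same grasp; the last joint's range is limited). The gripper opens to 87 mm and grips with 3 to 60 N. Pads are 19 mm wide; open, the fingers measure 117 mm over their backs; the gripper's body (75 mm by 190 mm) begins 51 mm behind the grasp point.
Start: joints at [54.803, 30.224, 82.088, -0, 67.689, -10.227], TCP at [0.264, 0.567, 0.248] pointing down, gripper open.
Joint ranges: [-176.69, 176.69], [-43.24, 126.21], [12.49, 139.97], [-82, 262], [0, 151.66], [-163.58, 163.58]. Speed limits (degrees/s): [159.86, 159.86, 180, 180, 180, 180].

INTERFACE

Orientations are given as a 3x3 rotation matrix whose columns are the frame's x, y, z axes.
In Python, from rig import * gives the robot as it stands.
- The arm moves only by the tool play_rows, never from a script. Its argument "commands" is a list of rows, each a list of 2 entries, a list of its own where there are three numbers: the shift along the world's x, y, z in m, then the turn, a rotation vector about the world's x, y, z in rad. A call has 1 to 10 rows; each row is the pose to reach, as a shift and turn from the pose commanded when the call began; what a row does not reach only later rows make up. A row lasts 1/8 s, in which the tool goes at most 62.5 mm and 10.7 degrees, less where a joint would pass 70% of its speed; a pose out of reach is approached as far as the arm can. A call with a gripper value outside its range is refused whole. "gripper" is the finger opening in m, from 0 to 0.087, set as the call begins (left out, the last holds). The fingers move at their own pace and stop on an object; the grip force is fixed at half the most. Time passes only in rows, so rows that repeat a pose let the fingers close. It gives the time, the measured TCP pose, the force and the opening at its end, in the units of the state.
- read_state(): the state, without advancing time (a new reading comes with each control period).
- capture(name): name is "scene" or "top" or "wrist"; returns a dict with "frame" (420x560x3 uint8, red, green, blue), "depth" (420x560 float32, m along the optical axis (not along the pixel's ray), 0 where there is no reading), "mtx" (3x3 intrinsics, pixels), "cam_to_world" (4x4, takes a point from camera to world coordinates); the wrist camera has in their place "hand_eye" (4x4, takes a point from camera to tool coordinates, whose origin is the TCP and whose axes are the tool frame's). Camera axes: x right, y down, z forward; pixel columns grow to the right and rows downward; lengths in m; the calibration is good to about 2 mm. The wrist camera is an equidistant fisheye: a pixel r from the principal point sees the ray r / f radians off the axis. A picture is of the moment at which its call begins: read the wrist's pose just before it.
- hand_in(): hands the job in, once; it reports no verdict.
The state is a dict: "time_s": time; "joint_positions": joint angles; "qvel": joint speeds; "tau": joint torques, N m; "position": TCP position; "tcp_rot": TCP orientation; "force": force on the tool from outside, world axes, zero at the start; "moment": the same for the moment, N m; "opening": opening from 0.0 (shut) to 1.0 (fully open).
Only numpy, scipy, OpenCV 4.12 (cv2) and the standard library are available. Lean on these libraries where they do the work, as an engineer would, in place of code of your own. Each camera call takes 0.05 s, during which the arm holds its last target. There are 200 camera calls.

TASK

Isolate the gas dryer: take the flat shut-off blade out of its wooden parking block, slide it edgewise all the way down into the slot of the valve block and let go of it. Then set the bayonet lid into the canister mouth, lugs down through the entry slots until it sits flat on the rim, and turn it clockwise against its spring to the yellow half-way mark, short of the lock click. Finish while still holding the lid there by its handle (do not let go, it would spring back), and leave the other things on the bench alone.

Things in the scene. Friction and masses are not known exactly. Their poses are not given: they have to be found in the camera images.
- lid_grip (a point): Loose bayonet lid, 0.18 kg, upright on the bench: centre of its orange handle, 60 long (x), 14 thick (y), 42 high. It is 27 mm above the underside of the black flange (80 diameter, 6 thick), 21 above its top, 45 above the lid's underside. Below the flange: plug of 58 diameter with lugs along +x and -x (see lid_lug). z up; a half turn gives the same lid.
- lid_lug (a point): Outer end of one of the lid's two opposite lugs, 38 mm from its axis, on the lid's +x; each lug is 10 wide and 7 high, its top 7.5 mm below the flange. White dashes on the flange stand over the lugs.
- dryer_mouth (a point): Centre of the mouth of the blue canister (92 diameter, fixed), at its aluminium rim's flat top, 76 mm above the bench. Mouth 63 diameter, with two entry slots for the lugs along +x and -x, some 17 wide, out to 41 mm from the axis, at the white marks. With the lid seated, its flange on the rim, the handle's centre is 27 mm above. z up.
- collar (a joint): Sprung collar in the canister, rad, 0 at rest to 1.26 at lock = lid's turn less about 0.14. The lid turns only clockwise from above: white marks 0, yellow 0.70 (half-way), red 1.40 (lock). The lugs push the collar after 0.14 rad, 0.05 rising to 0.2 N m, and it turns a released lid back. From about 0.90 rad of lid turn a sprung ball is felt: the lock click begins.
- blade_grip (a point): Loose shut-off blade, 0.16 kg, upright in a wooden parking block (fixed, 70 x 90 x 62 high): centre of its red handle, 12 thick (x), 40 wide (y), 44 high. Under it a dark shoulder, 20 x 64 x 5, underside 27 mm below this point, then the steel blade, 6 thick (x), 50 wide (y), down to 82 below this point. z up; a half turn gives the same blade.
- valve_slot (a point): Centre of the slot's mouth in the top of the grey valve block (64 x 86), 70 mm above the bench; the block stands on the canister's base plate, 130 mm from its axis along -y. Slot 10 wide (x), 55 long (y), 56 deep, chamfered. With the blade fully home its shoulder lies on the block and its handle's centre is 27 mm above this point. z up.
- tape_measure: Yellow tape measure, 36 x 80 x 60 high, on the bench; origin under its centre. Bystander.
- wrench_14: Small combination wrench, 34 x 189 x 8, lying flat near the bench's front edge; origin under its centre. Bystander.
- regulator: Cream-coloured gas regulator with dial, 96 x 130 x 81 high, behind the dryer; origin under its centre. Bystander.
- box_flints: Small red box, 46 x 60 x 30 high; origin under its centre. Bystander.
- tape_black: Roll of black tape, 62 across, 19 high; origin under its centre. Bystander.
There are look-alikes about, which are no part of the job. Leave any purple or red look-alike of the part that bears lid_grip alone. Of the things that look like the part that bears blade_grip, the larger one is meant.

How it is judged:
By the outcome, as a careful person would: the job done as asked, in the order asked, and still so for the second after the job is handed in, while the arm keeps its last pose, push and grip.
It also fails if it takes over 64 s, if anything falls off the work surface, if the arm or the gripper's body presses on something with over 40 N, if the wrist force passes 120 N, or if a joint passes its speed limit or range.

## Working session

There is one attempt and no reset: what is moved stays moved. The work goes in short steps, Python scripts to look and compute and a tool call to move; the robot and the scene stay as the last step left them, time stands still between calls to the robot, and variables do not carry over. Pictures are saved under pics/ and viewed, about 8 in all and at most 12, crops included, and the job is handed in when it is done.

Besides the shell and the picture viewer there is one more tool, called by a JSON object that holds its "name" and its "arguments", one argument or row to a line. play_rows: Moves the arm, as the interface text tells. Its arguments: {"type":"object","properties":{"commands":{"type":"array"},"gripper":{"type":"number"}},"required":["commands"]}

```bash
mkdir -p pics; ls; python3 - <<'E'
from rig import *
import cv2,numpy as np
s=read_state(); print(s)
for n in("scene","top"):
    c=capture(n); np.savez(f"{n}0.npz",**c); cv2.imwrite(f"pics/{n}0.png",c["frame"][...,::-1]); print(n,c["mtx"],c["cam_to_world"])
a=cv2.imread("pics/top0.png"); cv2.imwrite("pics/top0b.png",cv2.resize(a,(800,600)))
E
```

```text
pics
{'time_s': 0.0, 'joint_positions': array([ 5.48056168e+01,  3.02789659e+01,  8.21562190e+01, -1.43849767e-03,
        6.76891556e+01, -1.02268756e+01]), 'qvel': array([-0.00357897, -0.02122483,  0.01383132, -0.11779522, -0.04785797,
        0.16130845]), 'tau': array([ 8.26473879e-04, -4.40050292e+01, -1.76597178e+01,  6.34914148e-02,
        5.83246630e-02, -1.48025256e-04]), 'position': array([0.2633925 , 0.56603966, 0.24657251]), 'tcp_rot': array([[ 4.22094246e-01, -1.23178884e-03, -9.06551118e-01],
       [ 9.06549430e-01, -1.78683546e-03,  4.22095888e-01],
       [-2.13979069e-03, -9.99997645e-01,  3.62464504e-04]]), 'force': array([-0.57027661,  0.39338976,  0.00790786]), 'moment': array([-0.01857115, -0.00132665,  0.04015308]), 'opening': 0.9950004077306417}
scene [[399.69068548   0.         274.65130849]
 [  0.         399.69068548 209.11254223]
 [  0.           0.           1.        ]] [[ 0.72138554 -0.52019729  0.45716265 -0.04496395]
 [-0.69248902 -0.53433742  0.48470866 -0.71343462]
 [-0.00786502 -0.66624193 -0.7456942   1.01468093]
 [ 0.          0.          0.          1.        ]]
top [[390.64529057   0.         279.95808872]
 [  0.         390.64529057 215.49891888]
 [  0.           0.           1.        ]] [[-0.00288406 -0.9816083   0.19088433  0.29715053]
 [-0.99995744  0.00450378  0.00805202 -0.08403689]
 [-0.00876363 -0.19085298 -0.98157951  1.45692642]
 [ 0.          0.          0.          1.        ]]
```

View pics/scene0.png

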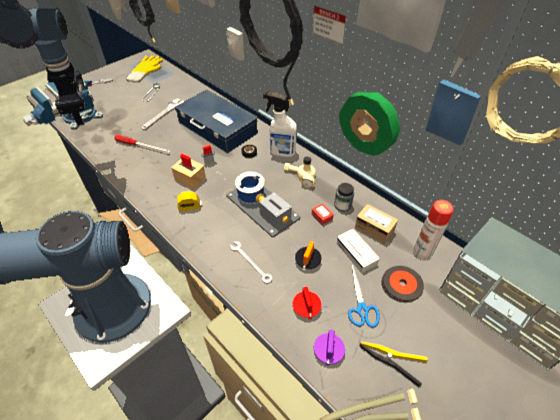

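View pics/top0b.png

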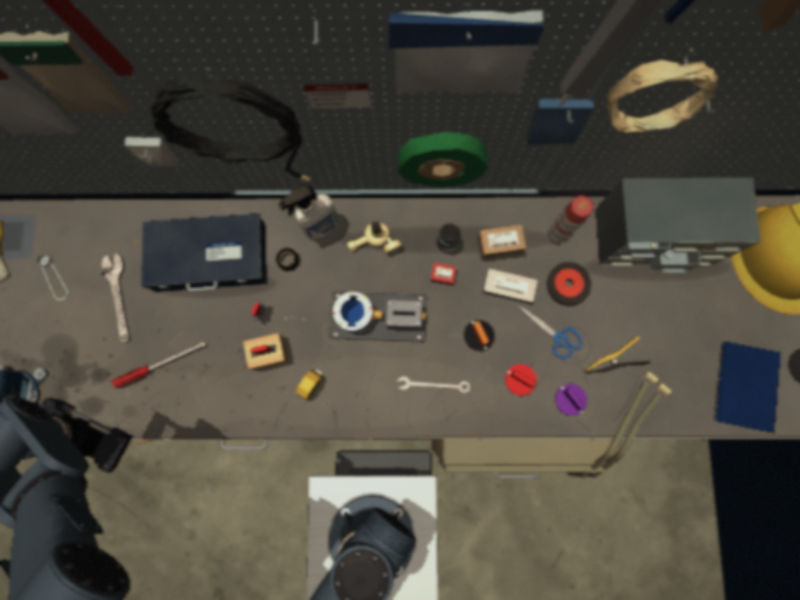

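Top view (800x600): blade's red handle (263,348) in the wooden block, small decoy (257,310), canister mouth (352,311), valve block (404,314), lid with orange handle (480,333), red and purple decoys (521,380) and (571,399).

```bash
cat > h.py <<'E'
import numpy as np,cv2
def cloud(c):
    d=c["depth"];K=c["mtx"];v,u=np.mgrid[:d.shape[0],:d.shape[1]]
    p=np.stack([(u-K[0,2])/K[0,0]*d,(v-K[1,2])/K[1,1]*d,d],-1)
    T=c["cam_to_world"];return p@T[:3,:3].T+T[:3,3]
def plane(c,uv,z):
    K=c["mtx"];T=c["cam_to_world"];uv=np.atleast_2d(uv)
    r=np.c_[(uv-K[[0,1],[2,2]])/K[[0,1],[0,1]],np.ones(len(uv))]@T[:3,:3].T
    return T[:3,3]+r*((z-T[2,3])/r[:,2])[:,None]
E
python3 - <<'E'
from h import *
for n in("top","scene"):
    c=dict(np.load(n+"0.npz"));P=cloud(c);f=c["frame"];h=cv2.cvtColor(f,cv2.COLOR_RGB2HSV)
    H,S,V=h[...,0],h[...,1],h[...,2]
    red=((H<6)|(H>174))&(S>150)&(V>80); org=(H>=6)&(H<20)&(S>170)&(V>100); blu=(H>100)&(H<125)&(S>130)&(V>50); yel=(H>20)&(H<32)&(S>140)&(V>100); woo=(H>8)&(H<22)&(S>60)&(S<170)&(V>120)
    inb=(P[...,0]>.3)&(P[...,0]<.95)&(abs(P[...,1])<.6)&(P[...,2]>-.02)&(P[...,2]<.3)
    for nm,m in dict(red=red,org=org,blu=blu,yel=yel,wood=woo).items():
        k,l,st,ce=cv2.connectedComponentsWithStats((m&inb).astype(np.uint8))
        for i in range(1,k):
            if st[i,4]>25:
                q=P[l==i];ang=cv2.minAreaRect(np.float32(q[:,:2]))
                print(n,nm,st[i,4],ce[i].round(1),"med",np.median(q,0).round(3),"z98",np.percentile(q[:,2],95).round(3),np.array(ang[1]).round(3),round(ang[2],1))
E
```

```text
top red 120 [404.5 146. ] med [ 0.771 -0.489  0.216] z98 0.222 [0.047 0.05 ] 44.8
top red 61 [310.8 194.3] med [ 0.652 -0.19   0.03 ] z98 0.038 [0.06  0.044] 80.5
top red 323 [398.1 197.4] med [ 0.647 -0.521  0.011] z98 0.017 [0.077 0.078] 43.7
top red 31 [178.5 215.9] med [0.565 0.294 0.078] z98 0.085 [0.009 0.029] 66.7
top red 37 [181.5 244.1] med [0.459 0.27  0.111] z98 0.115 [0.01  0.035] 12.5
top red 367 [364.3 265.6] med [ 0.387 -0.376  0.026] z98 0.068 [0.082 0.076] 89.8
top red 38 [ 99.4 259.8] med [0.413 0.592 0.024] z98 0.031 [0.023 0.02 ] 0.1
top org 88 [336.5 232.8] med [ 0.504 -0.276  0.066] z98 0.072 [0.057 0.027] 24.1
top blu 159 [246.5 217.6] med [0.569 0.055 0.016] z98 0.021 [0.05  0.052] 42.6
top blu 27 [391.4 236.5] med [ 0.499 -0.486  0.011] z98 0.012 [0.027 0.024] 14.9
top yel 134 [214.7 269.1] med [0.376 0.16  0.058] z98 0.065 [0.033 0.056] 57.7
top wood 58 [309.1 118.7] med [ 0.86  -0.172  0.245] z98 0.251 [0.034 0.02 ] 83.0
top wood 102 [265.3 166.6] med [ 0.762 -0.027  0.026] z98 0.039 [0.108 0.089] 84.6
top wood 345 [351.7 166.9] med [ 0.751 -0.341  0.061] z
[... 1954 characters left out ...]
29] z98 0.06 [0.134 0.16 ] 13.9
scene wood 45 [306.6 167.5] med [ 0.769 -0.02   0.044] z98 0.057 [0.08 0.03] 46.3
scene wood 38 [313.4 178.8] med [ 0.759 -0.066  0.016] z98 0.035 [0.121 0.012] 35.1
scene wood 77 [297.7 176.5] med [ 0.738 -0.009  0.014] z98 0.04 [0.123 0.03 ] 85.4
scene wood 39 [443.8 205.8] med [ 0.779 -0.503  0.215] z98 0.218 [0.02  0.024] 43.1
scene wood 139 [377.7 218.2] med [ 0.766 -0.333  0.048] z98 0.06 [0.129 0.133] 7.4
scene wood 27 [429.7 225. ] med [ 0.75  -0.499  0.154] z98 0.159 [0.034 0.008] 75.3
scene wood 53 [424.2 235.6] med [ 0.75  -0.494  0.103] z98 0.124 [0.042 0.009] 68.5
scene wood 100 [431.2 244. ] med [ 0.756 -0.522  0.084] z98 0.154 [0.009 0.026] 23.1
```

{"name": "play_rows", "arguments": {
  "commands": [
    [[0.03,-0.045,0],[0,0,-0.12]],
    [[0.06,-0.09,0],[0,0,-0.25]],
    [[0.09,-0.135,0],[0,0,-0.38]],
    [[0.12,-0.18,0],[0,0,-0.5]],
    [[0.15,-0.225,0],[0,0,-0.64]],
    [[0.18,-0.27,0],[0,0,-0.78]],
    [[0.197,-0.296,0],[0,0,-0.916]],
    [[0.197,-0.296,0],[0,0,-0.916]],
    [[0.197,-0.296,0],[0,0,-0.916]]
  ]
}}

```text
time_s: 1.23
position: [0.4601, 0.2709, 0.2472]
tcp_rot: [[0.976, -0.001, -0.218], [0.218, 0.0, 0.976], [-0.001, -1.0, 0.0]]
force: [0.2, -0.1, 0.7]
opening: 1.0
```

```bash
python3 - <<'E'
from rig import *
import cv2,numpy as np
s=read_state(); print(s["time_s"],s["position"],s["tcp_rot"],s["joint_positions"])
c=capture("wrist"); np.savez("w1.npz",R=s["tcp_rot"],p=s["position"],**c); cv2.imwrite("pics/w1.png",c["frame"][...,::-1]); print(c["mtx"],c["hand_eye"])
E
```

```text
1.225 [0.46009698 0.27092181 0.24723145] [[ 9.75871414e-01 -1.31828341e-03 -2.18342037e-01]
 [ 2.18342477e-01  1.98115361e-04  9.75872186e-01]
 [-1.24321920e-03 -9.99999111e-01  4.81172382e-04]] [1.84737567e+01 2.32689010e+01 9.51329803e+01 3.94231025e-02
 6.16661673e+01 5.84333548e+00]
[[325.1922621    0.         284.49077659]
 [  0.         325.1922621  210.21059963]
 [  0.           0.           1.        ]] [[ 9.99999519e-01 -4.49105142e-04 -8.71888061e-04 -8.03356522e-04]
 [ 7.22789348e-04 -2.63422251e-01  9.64680359e-01 -1.36344243e-01]
 [-6.62917626e-04 -9.64680525e-01 -2.63421800e-01  7.24079603e-02]
 [ 0.00000000e+00  0.00000000e+00  0.00000000e+00  1.00000000e+00]]
```

View pics/w1.png

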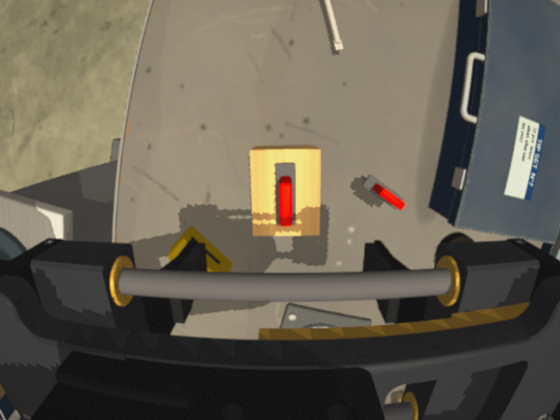

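```bash
cat >> h.py <<'E'
def wrays(c,uv):
    K=c["mtx"];d=(np.asarray(uv,float)-K[[0,1],[2,2]])/K[0,0];r=np.linalg.norm(d,axis=-1,keepdims=True)+1e-12
    return np.concatenate([d/r*np.sin(r),np.cos(r)],-1)
def wpose(c):
    T=np.eye(4);T[:3,:3]=c["R"];T[:3,3]=c["p"];return T@c["hand_eye"]
def wcloud(c):
    d=c["depth"];v,u=np.mgrid[:d.shape[0],:d.shape[1]];r=wrays(c,np.stack([u,v],-1))
    T=wpose(c);p=r/r[...,2:]*d[...,None];p[d<=0]=np.nan
    return p@T[:3,:3].T+T[:3,3]
def wplane(c,uv,z):
    T=wpose(c);r=wrays(c,np.atleast_2d(uv))@T[:3,:3].T
    return T[:3,3]+r*((z-T[2,3])/r[:,2])[:,None]
def snap(name,n="wrist"):
    from rig import read_state,capture
    s=read_state();c=capture(n);c["R"]=s["tcp_rot"];c["p"]=s["position"]
    np.savez(name+".npz",**c);cv2.imwrite(f"pics/{name}.png",c["frame"][...,::-1]);return s,c
def rect(q):
    (cx,cy),wh,a=cv2.minAreaRect(np.float32(q[:,:2]));b=cv2.boxPoints(((cx,cy),wh,a))
    e=[b[1]-b[0],b[2]-b[1]];e=max(e,key=np.linalg.norm)
    return "c",np.round((cx,cy),4),"wh",np.round(sorted(wh),4),"long axis deg",round(np.degrees(np.arctan2(e[1],e[0]))%180,1)
E
python3 - <<'E'
from h import *
c=dict(np.load("w1.npz"));P=wcloud(c);h=cv2.cvtColor(c["frame"],cv2.COLOR_RGB2HSV)
H,S,V=cv2.split(h);red=((H<6)|(H>174))&(S>150)&(V>80)
box=np.zeros_like(red);box[160:240,265:310]=1
m=red&box;q=P[m];print(m.sum(),np.percentile(q[:,2],[5,25,50,75,95]).round(4))
top=m&(P[...,2]>.106);print("top depth",*rect(P[top]))
v,u=np.nonzero(top);print("px",u.min(),u.max(),v.min(),v.max(),"plane",*rect(wplane(c,np.c_[u,v],.111)))
wm=(H>10)&(H<28)&(S>60)&(V>120);b2=np.zeros_like(red);b2[140:245,240:330]=1
w=wm&b2&(abs(P[...,2]-.062)<.006);print("wood",*rect(P[w]),np.median(P[w][:,2]))
b3=b2.copy();sh=~wm&~red&b3&(P[...,2]>.062)&(P[...,2]<.075);print("shoulder",sh.sum(),*rect(P[sh]))
E
```

```text
645 [nan nan nan nan nan]
top depth c [0.4592 0.2738] wh [0.0115 0.0381] long axis deg 102.3
px 279 292 182 225 plane c [0.459  0.2745] wh [0.0114 0.0384] long axis deg 102.3
wood c [0.4591 0.2728] wh [0.0706 0.0906] long axis deg 103.1 0.06117740867060861
shoulder 482 c [0.4587 0.2732] wh [0.0183 0.0624] long axis deg 103.0
```

The wrist view shows the blade handle (285,200) in the block; depth and plane agree: centre (0.459, 0.2737), width axis 102.7°.

{"name": "play_rows", "arguments": {
  "commands": [
    [[-0.001,0.003,-0.04],[0,0,0]],
    [[-0.001,0.003,-0.08],[0,0,0]],
    [[-0.001,0.003,-0.11],[0,0,0]],
    [[-0.001,0.003,-0.13],[0,0,0]],
    [[-0.001,0.003,-0.145],[0,0,0]],
    [[-0.001,0.003,-0.151],[0,0,0]],
    [[-0.001,0.003,-0.151],[0,0,0]],
    [[-0.001,0.003,-0.151],[0,0,0]]
  ],
  "gripper": 0.05
}}

```text
time_s: 2.28
position: [0.4603, 0.2738, 0.0973]
tcp_rot: [[0.976, 0.002, -0.217], [0.217, 0.001, 0.976], [0.002, -1.0, 0.0]]
force: [0.6, 0.2, -0.2]
opening: 0.574
```

{"name": "play_rows", "arguments": {
  "commands": [
    [[0,0,0],[0,0,0]],
    [[0,0,0],[0,0,0]],
    [[0,0,0],[0,0,0]],
    [[0,0,0],[0,0,0]],
    [[0,0,0],[0,0,0]],
    [[0,0,0],[0,0,0]]
  ],
  "gripper": 0.0
}}

```text
time_s: 3.02
position: [0.4599, 0.2736, 0.0966]
tcp_rot: [[0.976, 0.0, -0.217], [0.217, 0.0, 0.976], [0.0, -1.0, -0.0]]
force: [0.1, 0.2, 0.3]
opening: 0.132
```

{"name": "play_rows", "arguments": {
  "commands": [
    [[0,0,0.01],[0,0,0]],
    [[0,0,0.03],[0,0,0]],
    [[0,0,0.06],[0,0,0]],
    [[0,0,0.09],[0,0,0]],
    [[0,0,0.12],[0,0,0]],
    [[0,0,0.15],[0,0,0]],
    [[0,0,0.15],[0,0,0]]
  ]
}}

```text
time_s: 3.9
position: [0.461, 0.2741, 0.2491]
tcp_rot: [[0.976, 0.006, -0.217], [0.217, 0.002, 0.976], [0.006, -1.0, 0.001]]
force: [-0.4, 0.1, -2.3]
opening: 0.141
```

```bash
python3 - <<'E'
from h import *
c=dict(np.load("top0.npz"));f=c["frame"]
print(plane(c,[[246.5,217.8],[283,219.5]],.073))
cv2.imwrite("pics/tc.png",cv2.resize(f[190:255,220:310,::-1],None,fx=7,fy=7,interpolation=cv2.INTER_CUBIC))
E
```

```text
[[ 0.55837448  0.04805288  0.073     ]
 [ 0.55154697 -0.08359848  0.073     ]]
```

{"name": "play_rows", "arguments": {
  "commands": [
    [[0.008,-0.03,0],[0,0,-0.03]],
    [[0.018,-0.08,0],[0,0,-0.06]],
    [[0.028,-0.13,0],[0,0,-0.09]],
    [[0.038,-0.18,0],[0,0,-0.12]],
    [[0.05,-0.23,0],[0,0,-0.15]],
    [[0.06,-0.28,0],[0,0,-0.18]],
    [[0.07,-0.33,0],[0,0,-0.21]],
    [[0.08,-0.38,0],[0,0,-0.24]],
    [[0.088,-0.415,0],[0,0,-0.27]],
    [[0.09,-0.43,0],[0,0,-0.27]]
  ]
}}

```text
time_s: 5.15
position: [0.5493, -0.158, 0.245]
tcp_rot: [[0.999, -0.002, 0.053], [-0.053, 0.001, 0.999], [-0.002, -1.0, 0.001]]
force: [-0.1, 0.7, -1.9]
opening: 0.138
```

{"name": "play_rows", "arguments": {
  "commands": [
    [[0,0,0],[0,0,0]],
    [[0,0,0],[0,0,0]],
    [[0,0,0],[0,0,0]]
  ]
}}

```text
time_s: 5.52
position: [0.5494, -0.1548, 0.2465]
tcp_rot: [[0.999, -0.001, 0.049], [-0.049, 0.001, 0.999], [-0.001, -1.0, 0.001]]
force: [0.1, -0.1, -2.2]
opening: 0.134
```

```bash
python3 - <<'E'
from h import *
s,c=snap("w2");print(s["position"],s["tcp_rot"].round(4),s["force"])
E
```

```text
[ 0.54942758 -0.15476769  0.24651996] [[ 9.988e-01 -6.000e-04  4.900e-02]
 [-4.900e-02  7.000e-04  9.988e-01]
 [-7.000e-04 -1.000e+00  6.000e-04]] [ 0.1453495  -0.06743398 -2.15366739]
```

View pics/w2.png

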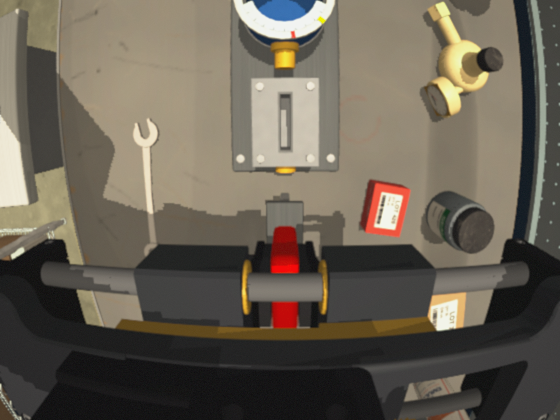

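Slot at (285,121) in the grey block, canister mouth above, blade in the jaws below. Measuring them.

```bash
python3 - <<'E'
from h import *
c=dict(np.load("w2.npz"));P=wcloud(c);f=c["frame"];Z=P[...,2]
b=np.zeros(Z.shape,bool);b[60:185,235:335]=1
blk=b&(abs(Z-.07)<.005);k,l,st,ce=cv2.connectedComponentsWithStats(blk.astype(np.uint8));i=1+st[1:,4].argmax()
print("blk",st[i],np.median(Z[l==i]),*rect(P[l==i]))
v,u=np.nonzero(l==i);print(" plane",*rect(wplane(c,np.c_[u,v],.07)))
g=cv2.cvtColor(f,cv2.COLOR_RGB2GRAY)
sl=np.zeros_like(b);sl[85:160,270:300]=1
for t in(110,90,70):
    m=(sl&(g<t)).astype(np.uint8);k,l,st,ce=cv2.connectedComponentsWithStats(m)
    if k>1:
        i=1+st[1:,4].argmax();v,u=np.nonzero(l==i);print("slot g<",t,st[i],*rect(wplane(c,np.c_[u,v],.07)))
dm=sl&((Z<.062)|np.isnan(Z));v,u=np.nonzero(dm);print("slot depth",len(u),u.min(),u.max(),v.min(),v.max(),*rect(wplane(c,np.c_[u,v],.07)))
print(g[120,270:302]);print(g[85:165:1,285])
# blade in hand
H,S,V=cv2.split(cv2.cvtColor(f,cv2.COLOR_RGB2HSV));r=((H<6)|(H>174))&(S>150)&(V>80);bb=np.zeros_like(b);bb[220:275,262:310]=1
q=r&bb&np.isfinite(Z);print("handle z",np.percentile(Z[q],[5,50,95]),P[q].mean(0))
h=q&(Z>np.nanpercentile(Z[q],95)-.004);print(*rect(P[h]))
E
```

```text
blk [ 251   78   68   89 5259] 0.06916335173985028 c [ 0.552  -0.0809] wh [0.0644 0.0859] long axis deg 87.6
 plane c [ 0.552 -0.081] wh [0.064  0.0855] long axis deg 87.5
slot g< 110 [280  94  11  14  68] c [ 0.5533 -0.0604] wh [0.0095 0.0126] long axis deg 87.1
slot g< 90 [281  94   9   4  33] c [ 0.5536 -0.0556] wh [0.0029 0.0076] long axis deg 177.2
slot g< 70 [281  95   8   2  16] c [ 0.5531 -0.0556] wh [0.001  0.0066] long axis deg 177.1
slot depth 615 273 297 88 155 c [ 0.554  -0.0804] wh [0.0232 0.0642] long axis deg 84.2
[191 192 193 192 194 194 192 183 161 142 136 180 196 197 197 186 139 121
 120 114 110 137 161 189 196 196 196 196 196 197 197 196]
[196 196 196 196 197 195 181 158 138  89  62  63  74 101 118 119 119 118
 118 119 119 118 120 118 134 171 181 181 181 179 182 183 185 186 186 186
 186 185 185 184 184 188 192 192 191 189 189 189 190 190 191 192 194 196
 193 193 193 192 192 192 188 157 103  82  93 126 148 165 183 192 193 193
 193 193 193 193 193 192 193 194]
handle z [0.22418071 0.25391803 0.2605449 ] [ 0.54923842 -0.13736975  0.24939961]
c [ 0.5492 -0.1328] wh [0.0118 0.023 ] long axis deg 88.0
```

{"name": "play_rows", "arguments": {
  "commands": [
    [[0.0026,0.02,0],[0,0,0]],
    [[0.0026,0.05,0],[0,0,0]],
    [[0.0026,0.07,-0.02],[0,0,0]],
    [[0.0026,0.0738,-0.05],[0,0,0]],
    [[0.0026,0.0738,-0.075],[0,0,0]],
    [[0.0026,0.0738,-0.08],[0,0,0]],
    [[0.0026,0.0738,-0.08],[0,0,0]],
    [[0.0026,0.0738,-0.08],[0,0,0]]
  ]
}}

```text
time_s: 6.58
position: [0.5533, -0.0827, 0.1677]
tcp_rot: [[0.999, 0.002, 0.051], [-0.051, -0.001, 0.999], [0.002, -1.0, -0.001]]
force: [-0.6, -0.7, -1.8]
opening: 0.134
```

```bash
python3 - <<'E'
from h import *
s,c=snap("w3");print(s["position"],s["tcp_rot"].round(4),s["force"])
cv2.imwrite("pics/w3c.png",cv2.resize(c["frame"][130:270,200:370,::-1],None,fx=4,fy=4,interpolation=cv2.INTER_CUBIC))
E
```

```text
[ 0.5532641  -0.08265478  0.16773039] [[ 9.987e-01  2.400e-03  5.090e-02]
 [-5.090e-02 -7.000e-04  9.987e-01]
 [ 2.400e-03 -1.000e+00 -6.000e-04]] [-0.63365858 -0.67878865 -1.79930618]
```

View pics/w3c.png

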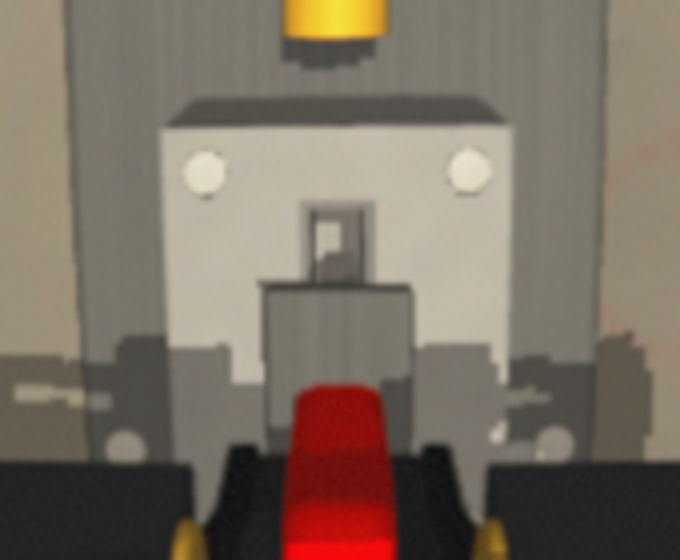

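Slot (338,240 in crop) is centred with block and shoulder (337): aligned in x. Insert.

{"name": "play_rows", "arguments": {
  "commands": [
    [[0,0.001,-0.006],[0,0,0]],
    [[0,0.001,-0.012],[0,0,0]],
    [[0,0.001,-0.018],[0,0,0]],
    [[0,0.001,-0.024],[0,0,0]],
    [[0,0.001,-0.03],[0,0,0]]
  ]
}}

```text
time_s: 7.25
position: [0.5523, -0.0816, 0.136]
tcp_rot: [[0.999, -0.0, 0.051], [-0.051, 0.0, 0.999], [-0.0, -1.0, 0.0]]
force: [0.6, -0.5, -1.5]
opening: 0.134
```

In the slot (tip ~24 mm deep), no resistance.

{"name": "play_rows", "arguments": {
  "commands": [
    [[0,0,-0.008],[0,0,0]],
    [[0,0,-0.016],[0,0,0]],
    [[0,0,-0.022],[0,0,0]],
    [[0,0,-0.026],[0,0,0]],
    [[0,0,-0.029],[0,0,0]],
    [[0,0,-0.031],[0,0,0]],
    [[0,0,-0.032],[0,0,0]]
  ]
}}

```text
time_s: 8.12
position: [0.5525, -0.0816, 0.1046]
tcp_rot: [[0.999, 0.0, 0.051], [-0.051, -0.0, 0.999], [0.0, -1.0, -0.0]]
force: [-0.0, -0.3, -1.2]
opening: 0.134
```

{"name": "play_rows", "arguments": {
  "commands": [
    [[0,0,-0.001],[0,0,0]],
    [[0,0,-0.002],[0,0,0]],
    [[0,0,-0.003],[0,0,0]],
    [[0,0,-0.003],[0,0,0]]
  ]
}}

```text
time_s: 8.62
position: [0.5525, -0.0816, 0.1045]
tcp_rot: [[0.999, 0.001, 0.051], [-0.051, -0.001, 0.999], [0.001, -1.0, -0.001]]
force: [-4.2, 0.5, 17.6]
opening: 0.135
```

Seated against the stop. Release (modestly) and rise.

{"name": "play_rows", "arguments": {
  "commands": [
    [[0,0,0.002],[0,0,0]],
    [[0,0,0.0025],[0,0,0]],
    [[0,0,0.0025],[0,0,0]],
    [[0,0,0.0025],[0,0,0]],
    [[0,0,0.0025],[0,0,0]]
  ],
  "gripper": 0.04
}}

```text
time_s: 9.25
position: [0.5523, -0.0816, 0.1038]
tcp_rot: [[0.999, -0.0, 0.051], [-0.051, 0.0, 0.999], [-0.0, -1.0, 0.0]]
force: [-0.2, 0.6, -0.5]
opening: 0.455
```

{"name": "play_rows", "arguments": {
  "commands": [
    [[0,0,0.02],[0,0,0]],
    [[0,0,0.06],[0,0,0]],
    [[0,0,0.1],[0,0,0]],
    [[0,0,0.14],[0,0,0]],
    [[0,0,0.145],[0,0,0]],
    [[0,0,0.145],[0,0,0]]
  ]
}}

```text
time_s: 10.0
position: [0.552, -0.0815, 0.2487]
tcp_rot: [[0.999, -0.001, 0.051], [-0.051, 0.0, 0.999], [-0.001, -1.0, 0.0]]
force: [0.1, 0.3, 0.1]
opening: 0.457
```

```bash
python3 - <<'E'
from h import *
s,c=snap("w4");print(s["time_s"],s["position"],s["tcp_rot"].round(4),s["force"])
E
```

```text
10.0 [ 0.55196809 -0.08147685  0.24866167] [[ 9.987e-01 -6.000e-04  5.090e-02]
 [-5.090e-02  2.000e-04  9.987e-01]
 [-6.000e-04 -1.000e+00  1.000e-04]] [0.08821737 0.25437326 0.14892363]
```

View pics/w4.png

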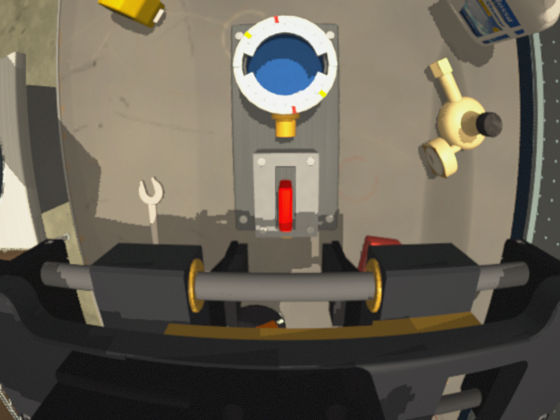

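The blade is home in the slot (handle 285,205); canister rim fully visible, centre ~(285,65), notches left and right, yellow marks (248,36),(322,93). Measure.

```bash
python3 - <<'E'
from h import *
c=dict(np.load("w4.npz"));P=wcloud(c);f=c["frame"];Z=P[...,2]
H,S,V=cv2.split(cv2.cvtColor(f,cv2.COLOR_RGB2HSV))
b=np.zeros(Z.shape,bool);b[5:125,220:350]=1
v,u=np.nonzero(b);Q=np.zeros(Z.shape+(2,));Q[v,u]=wplane(c,np.c_[u,v],.076)[:,:2]
rim=b&(abs(Z-.076)<.004)&(V>130)
print("rim z",np.median(Z[rim]),*rect(P[rim]))
k,l=cv2.connectedComponents(rim.astype(np.uint8));
con,hi=cv2.findContours(rim.astype(np.uint8),cv2.RETR_CCOMP,cv2.CHAIN_APPROX_NONE)
for a in con:
    if len(a)>60:
        q=Q[a[:,0,1],a[:,0,0]]; 
        w=np.ones(len(q),bool)
        for _ in range(4):
            s=np.linalg.lstsq(np.c_[2*q[w],np.ones(w.sum())],(q[w]**2).sum(1),rcond=None)[0];r=np.sqrt(s[2]+s[:2]@s[:2]);e=np.linalg.norm(q-s[:2],axis=1)-r;w=abs(e)<.002
        print("circ",len(a),s[:2].round(4),r.round(4),w.mean().round(2))
C=np.array([.559,.048])
for nm,m in dict(yel=b&(H>20)&(H<35)&(S>120)&(V>150),red=b&((H<8)|(H>172))&(S>110)&(V>120)).items():
    m[115:]=0
    k,l,st,ce=cv2.connectedComponentsWithStats(m.astype(np.uint8))
    for i in range(1,k):
        if st[i,4]>4: q=Q[l==i].mean(0);print(nm,st[i,4],ce[i].round(1),q.round(4))
b2=np.zeros_like(b);b2[140:245,240:330]=1
blk=b2&(abs(Z-.07)<.004);print("blk",*rect(P[blk]))
red=b2&((H<6)|(H>174))&(S>150)&(V>80)&np.isfinite(Z);print("blade top",np.percentile(Z[red],[50,90,97]),*rect(P[red&(Z>.113)]))
sh=b2&(S<60)&(Z>.0725)&(Z<.08);print("shoulder",sh.sum(),np.median(Z[sh]))
E
```

```text
rim z 0.07517112605495313 c [0.5574 0.0491] wh [0.0976 0.098 ] long axis deg 43.5
circ 287 [0.5576 0.0484] 0.0484 1.0
circ 236 [0.5577 0.0463] 0.0335 0.39
yel 33 [247.2  34.5] [0.5238 0.0799]
yel 35 [322.3  93.5] [0.5914 0.0179]
red 23 [276.   18.7] [0.5517 0.0941]
red 24 [293.6 109.3] [0.5636 0.0037]
blk c [ 0.5521 -0.081 ] wh [0.0643 0.0872] long axis deg 87.7
blade top [0.11771846 0.11879096 0.1192547 ] c [ 0.5514 -0.0819] wh [0.0119 0.039 ] long axis deg 87.8
shoulder 558 0.0740363689199591
```

Blade home (top 0.119, shoulder flat). Mouth (0.558, 0.0488), yaw −2.4° (marks, block and rim agree). Now the lid.

{"name": "play_rows", "arguments": {
  "commands": [
    [[-0.006,-0.025,0],[0,0,-0.15]],
    [[-0.012,-0.05,0],[0,0,-0.3]],
    [[-0.018,-0.075,0],[0,0,-0.45]],
    [[-0.024,-0.1,0],[0,0,-0.6]],
    [[-0.03,-0.125,0],[0,0,-0.75]],
    [[-0.036,-0.15,0],[0,0,-0.9]],
    [[-0.042,-0.175,0],[0,0,-1.0]],
    [[-0.048,-0.195,0],[0,0,-1.1]],
    [[-0.048,-0.195,0],[0,0,-1.1]],
    [[-0.048,-0.195,0],[0,0,-1.1]]
  ]
}}

```text
time_s: 11.3
position: [0.5039, -0.2756, 0.2478]
tcp_rot: [[0.409, -0.002, 0.913], [-0.913, 0.002, 0.409], [-0.003, -1.0, -0.001]]
force: [-0.3, -0.4, -0.4]
opening: 0.46
```

```bash
python3 - <<'E'
from h import *
s,c=snap("w5");print(s["time_s"],s["position"],s["tcp_rot"].round(4),s["joint_positions"].round(1))
P=wcloud(c);Z=P[...,2];H,S,V=cv2.split(cv2.cvtColor(c["frame"],cv2.COLOR_RGB2HSV))
o=(H>5)&(H<24)&(S>170)&(V>120)&np.isfinite(Z)&(np.hypot(P[...,0]-.504,P[...,1]+.276)<.06)&(Z>.02)
print(o.sum(),np.percentile(Z[o],[5,50,95]));t=o&(Z>.061);v,u=np.nonzero(t);print("top",u.min(),u.max(),v.min(),v.max(),*rect(P[t]),*rect(wplane(c,np.c_[u,v],.066)))
fl=(np.hypot(P[...,0]-.504,P[...,1]+.276)<.07)&(abs(Z-.0235)<.003);k,l,st,ce=cv2.connectedComponentsWithStats(fl.astype(np.uint8));fl=l==1+st[1:,4].argmax();v,u=np.nonzero(fl)
print("flange",np.median(Z[fl]),cv2.minEnclosingCircle(np.float32(P[fl][:,:2])))
w=fl&(V>150)&(S<60);k,l,st,ce=cv2.connectedComponentsWithStats(w.astype(np.uint8))
for i in range(1,k):
    if st[i,4]>3: print("dash",st[i,4],P[l==i].mean(0).round(4))
E
```

```text
11.3 [ 0.50392692 -0.27556178  0.24776919] [[ 4.088e-01 -2.000e-03  9.126e-01]
 [-9.126e-01  2.300e-03  4.089e-01]
 [-3.000e-03 -1.000e+00 -9.000e-04]] [-39.8  26.4  89.4   0.   64.4  26. ]
1242 [0.05855213 0.06547627 0.31288245]
top 189 473 165 327 c [ 0.5126 -0.2869] wh [0.0651 0.0784] long axis deg 114.6 c [ 0.4703 -0.3755] wh [0.182  0.3641] long axis deg 106.7
flange 0.023216196566192948 ((0.5030033588409424, -0.27480533719062805), 0.04030049592256546)
dash 38 [ 0.5354 -0.2603  0.0235]
```

View pics/w5.png

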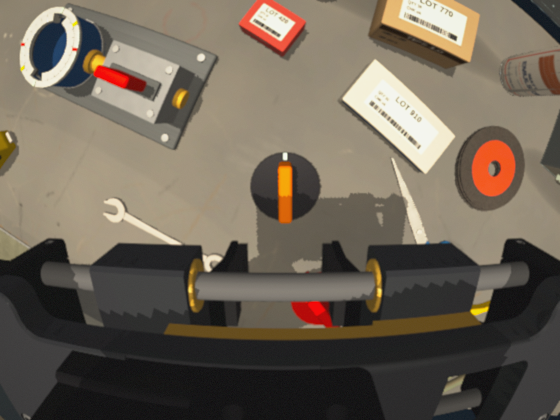

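Lid at (285,187) below the gripper, handle upright in view, dash at (285,157). Filter the handle more tightly.

```bash
python3 - <<'E'
from h import *
c=dict(np.load("w5.npz"));P=wcloud(c);Z=P[...,2];H,S,V=cv2.split(cv2.cvtColor(c["frame"],cv2.COLOR_RGB2HSV))
o=(H>5)&(H<24)&(S>170)&(V>120)&np.isfinite(Z);o[:155]=0;o[232:]=0;o[:,:265]=0;o[:,305:]=0
print(o.sum(),np.percentile(Z[o],[5,50,95]));t=o&(abs(Z-.066)<.004);v,u=np.nonzero(t);print("top",u.min(),u.max(),v.min(),v.max(),*rect(P[t]),*rect(wplane(c,np.c_[u,v],.066)))
E
```

```text
844 [0.04537095 0.06485483 0.06634886]
top 278 291 166 222 c [ 0.5031 -0.2745] wh [0.0133 0.0582] long axis deg 24.3 c [ 0.5036 -0.2743] wh [0.0132 0.0577] long axis deg 24.4
```

{"name": "play_rows", "arguments": {
  "commands": [
    [[0,0.0005,-0.05],[0,0,0]],
    [[0,0.0005,-0.1],[0,0,0]],
    [[0,0.0005,-0.145],[0,0,0]],
    [[0,0.0005,-0.17],[0,0,0]],
    [[0,0.0005,-0.185],[0,0,0]],
    [[0,0.0005,-0.194],[0,0,0]],
    [[0,0.0005,-0.1945],[0,0,0]],
    [[0,0.0005,-0.1945],[0,0,0]]
  ]
}}

```text
time_s: 12.35
position: [0.505, -0.2765, 0.0555]
tcp_rot: [[0.408, 0.001, 0.913], [-0.913, -0.001, 0.408], [0.002, -1.0, 0.001]]
force: [-0.1, 0.1, -0.1]
opening: 0.461
```

{"name": "play_rows", "arguments": {
  "commands": [
    [[0,0,0],[0,0,0]],
    [[0,0,0],[0,0,0]],
    [[0,0,0],[0,0,0]],
    [[0,0,0],[0,0,0]],
    [[0,0,0],[0,0,0]]
  ],
  "gripper": 0.0
}}

```text
time_s: 12.98
position: [0.5043, -0.2759, 0.0547]
tcp_rot: [[0.408, -0.0, 0.913], [-0.913, 0.0, 0.408], [-0.0, -1.0, -0.0]]
force: [-1.4, 0.6, 3.7]
opening: 0.16
```

{"name": "play_rows", "arguments": {
  "commands": [
    [[0,0,0.01],[0,0,0]],
    [[0,0,0.04],[0,0,0]],
    [[0,0,0.08],[0,0,0]],
    [[0,0,0.12],[0,0,0]],
    [[0,0,0.155],[0,0,0]],
    [[0,0,0.17],[0,0,0]]
  ]
}}

```text
time_s: 13.72
position: [0.505, -0.2767, 0.2268]
tcp_rot: [[0.408, 0.003, 0.913], [-0.913, -0.003, 0.408], [0.004, -1.0, 0.002]]
force: [0.6, 0.8, -3.2]
opening: 0.156
```

{"name": "play_rows", "arguments": {
  "commands": [
    [[0.005,0.03,0],[0,0,-0.05]],
    [[0.012,0.07,0],[0,0,-0.1]],
    [[0.019,0.115,0],[0,0,-0.16]],
    [[0.027,0.16,0],[0,0,-0.23]],
    [[0.034,0.205,0],[0,0,-0.29]],
    [[0.042,0.25,0],[0,0,-0.36]],
    [[0.048,0.29,0],[0,0,-0.42]],
    [[0.052,0.315,0],[0,0,-0.4625]],
    [[0.054,0.3247,0],[0,0,-0.4625]],
    [[0.054,0.3247,0],[0,0,-0.4625]]
  ]
}}

```text
time_s: 14.98
position: [0.5581, 0.0486, 0.224]
tcp_rot: [[-0.041, -0.001, 0.999], [-0.999, -0.0, -0.041], [0.0, -1.0, -0.001]]
force: [-0.2, 0.3, -3.1]
opening: 0.16
```

{"name": "play_rows", "arguments": {
  "commands": [
    [[0,0,-0.03],[0,0,0]],
    [[0,0,-0.05],[0,0,0]],
    [[0,0,-0.06],[0,0,0]],
    [[0,0,-0.065],[0,0,0]],
    [[0,0,-0.065],[0,0,0]],
    [[0,0,-0.065],[0,0,0]]
  ]
}}

```text
time_s: 15.72
position: [0.5589, 0.0484, 0.1603]
tcp_rot: [[-0.043, 0.002, 0.999], [-0.999, -0.0, -0.043], [0.0, -1.0, 0.002]]
force: [-0.1, 1.0, -2.8]
opening: 0.163
```

```bash
python3 - <<'E'
from h import *
s,c=snap("w6");print(s["time_s"],s["position"],s["tcp_rot"].round(4),s["force"],s["opening"],s["joint_positions"].round(1))
cv2.imwrite("pics/w6c.png",cv2.resize(c["frame"][120:290,190:380,::-1],None,fx=3.5,fy=3.5,interpolation=cv2.INTER_CUBIC))
P=wcloud(c);Z=P[...,2];H,S,V=cv2.split(cv2.cvtColor(c["frame"],cv2.COLOR_RGB2HSV))
n=np.hypot(P[...,0]-.558,P[...,1]-.049)
fl=(n<.06)&(abs(Z-(s["position"][2]-.0307))<.005);print("flange",fl.sum(),np.median(Z[fl]),np.percentile(P[fl],[1,99],axis=0).round(4))
E
```

```text
15.725 [0.55893664 0.0484217  0.16027174] [[-4.270e-02  1.600e-03  9.991e-01]
 [-9.991e-01 -2.000e-04 -4.270e-02]
 [ 1.000e-04 -1.000e+00  1.600e-03]] [-0.11083206  0.95065688 -2.77858319] 0.16318702027000323 [-6.5 32.1 96.1 -0.  51.7 86. ]
flange 5425 0.1287707030311084 [[0.558  0.0122 0.1261]
 [0.597  0.0843 0.1305]]
```

View pics/w6c.png

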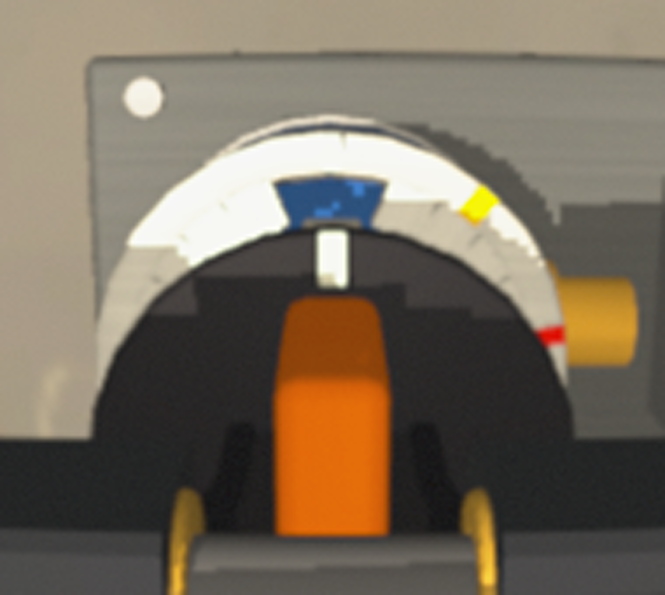

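Aligned: entry slot mid (331,200), dash (333,258), rim and flange mids 331.5/333 in the crop. Lower.

{"name": "play_rows", "arguments": {
  "commands": [
    [[0,0,-0.01],[0,0,0]],
    [[0,0,-0.018],[0,0,0]],
    [[0,0,-0.024],[0,0,0]],
    [[0,0,-0.029],[0,0,0]],
    [[0,0,-0.033],[0,0,0]],
    [[0,0,-0.037],[0,0,0]]
  ]
}}

```text
time_s: 16.52
position: [0.5585, 0.0486, 0.1223]
tcp_rot: [[-0.043, 0.0, 0.999], [-0.999, -0.0, -0.043], [0.0, -1.0, 0.0]]
force: [-0.4, 0.0, -1.1]
opening: 0.163
```

{"name": "play_rows", "arguments": {
  "commands": [
    [[0,0,-0.003],[0,0,0]],
    [[0,0,-0.006],[0,0,0]],
    [[0,0,-0.008],[0,0,0]],
    [[0,0,-0.009],[0,0,0]],
    [[0,0,-0.0095],[0,0,0]],
    [[0,0,-0.0095],[0,0,0]]
  ]
}}

```text
time_s: 17.27
position: [0.5584, 0.0486, 0.1131]
tcp_rot: [[-0.043, 0.0, 0.999], [-0.999, 0.0, -0.043], [-0.0, -1.0, 0.0]]
force: [0.2, 0.5, -1.9]
opening: 0.161
```

{"name": "play_rows", "arguments": {
  "commands": [
    [[0,0,-0.001],[0,0,0]],
    [[0,0,-0.0015],[0,0,0]],
    [[0,0,-0.0015],[0,0,0]]
  ]
}}

```text
time_s: 17.65
position: [0.5586, 0.0486, 0.1127]
tcp_rot: [[-0.043, 0.001, 0.999], [-0.999, -0.0, -0.043], [0.0, -1.0, 0.001]]
force: [-1.4, -1.0, 5.5]
opening: 0.156
```

Seated at the predicted height. Turn clockwise, first part.

{"name": "play_rows", "arguments": {
  "commands": [
    [[0,0,0],[0,0,-0.06]],
    [[0,0,0],[0,0,-0.12]],
    [[0,0,0],[0,0,-0.18]],
    [[0,0,0],[0,0,-0.24]],
    [[0,0,0],[0,0,-0.3]],
    [[0,0,0],[0,0,-0.35]],
    [[0,0,0],[0,0,-0.35]]
  ]
}}

```text
time_s: 18.52
position: [0.5591, 0.0486, 0.1127]
tcp_rot: [[-0.382, 0.002, 0.924], [-0.924, -0.0, -0.382], [-0.001, -1.0, 0.002]]
force: [-0.8, 0.4, 5.3]
opening: 0.157
```

```bash
python3 - <<'E'
from h import *
from rig import *
s=read_state();R=s["tcp_rot"];print(s["position"],np.degrees(np.arctan2(R[1,2],R[0,2])),s["force"],s["moment"],s["opening"])
E
```

```text
[0.55912938 0.04860104 0.11270338] -22.459402893837012 [-0.84686192  0.37037936  5.33423913] [0.06881275 0.40525797 0.00714152] 0.15660227999568274
```

{"name": "play_rows", "arguments": {
  "commands": [
    [[0,0,0],[0,0,-0.06]],
    [[0,0,0],[0,0,-0.12]],
    [[0,0,0],[0,0,-0.18]],
    [[0,0,0],[0,0,-0.24]],
    [[0,0,0],[0,0,-0.3]],
    [[0,0,0],[0,0,-0.34]],
    [[0,0,0],[0,0,-0.35]],
    [[0,0,0],[0,0,-0.35]],
    [[0,0,0],[0,0,-0.35]]
  ]
}}

```text
time_s: 19.65
position: [0.5591, 0.0485, 0.1127]
tcp_rot: [[-0.675, 0.002, 0.738], [-0.738, -0.0, -0.675], [-0.001, -1.0, 0.002]]
force: [-1.7, -0.1, 6.5]
opening: 0.158
```

```bash
python3 - <<'E'
from h import *
s,c=snap("w7");R=s["tcp_rot"];print(s["time_s"],s["position"],np.degrees(np.arctan2(R[1,2],R[0,2])),s["force"],s["moment"],s["opening"])
P=wcloud(c);Z=P[...,2];H,S,V=cv2.split(cv2.cvtColor(c["frame"],cv2.COLOR_RGB2HSV))
C=np.array([.558,.0488]);n=np.hypot(*(np.nan_to_num(P[...,:2])-C).transpose(2,0,1))
fl=(n<.04)&(abs(Z-.082)<.004);print("flange z",np.median(Z[fl]))
for nm,m in dict(dash=fl&(V>140)&(S<70)&(n>.025),yel=(n<.055)&(n>.04)&(H>20)&(H<35)&(S>120)&(V>120)).items():
    k,l,st,ce=cv2.connectedComponentsWithStats(m.astype(np.uint8))
    for i in range(1,k):
        if st[i,4]>8: v,u=np.nonzero(l==i);q=P[l==i].mean(0);print(nm,st[i],q.round(4),np.degrees(np.arctan2(*(q[:2]-C)[::-1])).round(1))
cv2.imwrite("pics/w7c.png",cv2.resize(c["frame"][120:290,190:380,::-1],None,fx=3.5,fy=3.5,interpolation=cv2.INTER_CUBIC))
snap("t7","top");snap("s7","scene")
E
```

```text
19.65 [0.55908071 0.04852304 0.11271386] -42.44583776553018 [-1.74338339 -0.09964923  6.54331811] [0.11064168 0.44255217 0.19585994] 0.15827427210630315
flange z 0.08122557799330829
dash [281 186   8  16 126] [0.5843 0.0248 0.0818] -42.4
yel [280 168  10  13 122] [0.5912 0.0183 0.0758] -42.6
yel [338 180   9   9  38] [ 0.559  -0.0018  0.0496] -88.9
```

View pics/w7c.png

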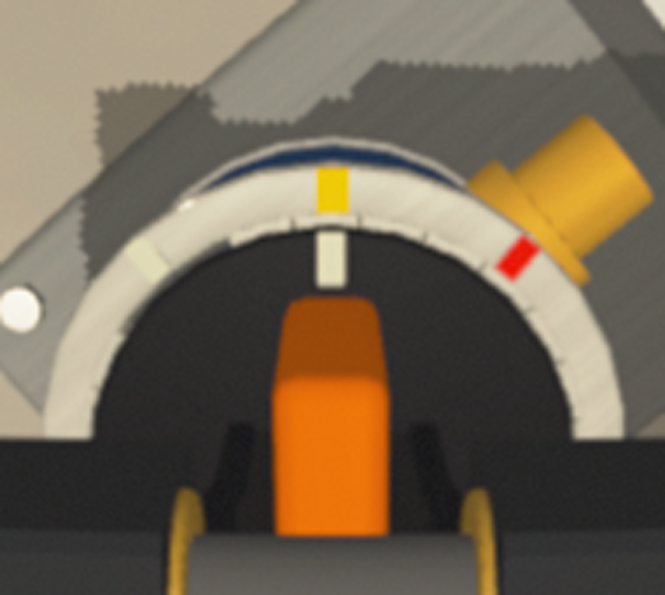

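The lid's dash (331,258) points at the yellow mark (333,190), and the flange is flat on the rim. Hand in.

```bash
python3 -c "
from rig import *
print(hand_in()); s=read_state(); print(s['time_s'],s['position'],s['opening'])"
```

```text
the job is handed in; nothing more can be done
None
the job is handed in; nothing more can be done
```

The blade is fully home in the valve slot and released, and the lid is seated and held at the yellow half-way mark. I handed the job in at about 20 s of the 64 s allowed.

- **Blade:** It went into the slot without resistance until about 18 N at the stop. Afterwards its handle top measured 0.119 m and its shoulder lay on the block, both as expected for fully home.
- **Lid:** It dropped through the entry slots and seated at the predicted height, with the flange top at about 0.082 m after allowing for a camera bias of roughly 1 mm. I turned it 0.70 rad clockwise; the white dash sits at −42.4° and the yellow mark at −42.6°. The wrist moment there was about 0.2 N m, near the top of the collar's stated range. The jaws still grip the handle with a light downward push of about 6.5 N.
- **Checks:** No check failed or disagreed. I saved last top and scene pictures but did not look at them, so I have no final check that the bystander objects are undisturbed. No unexpected contact force showed in the readings at the end of each move.

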